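Swap the packing-station things back onto their colour-coded mats

TASK

The last shift put the things at this packing place back on each other's mats. Put each one on its own mat: the open filled tin on the blue mat, the closed gold tin on the green, the brush (bristles down) on the white and the marker pen on the red, each in the middle of its mat, the brush and the pen lying lengthwise along theirs. The empty black mat is free for parking things meanwhile; leave the label roll where it stands, and keep the filled tin upright.

Things in the scene. Friction and masses are not known exactly. Their poses are not given: they have to be found in the camera images.
- filled_tin_center (a point): the small OPEN round gold tin filled with black roe, 66 mm across and 25 mm high; this point is its centre, half-way up (12.5 mm above its underside); z up. It starts on the white or the red mat (the larger filled tin on the bare table behind is not part of the job)
- closed_tin_center (a point): the small CLOSED round tin, plain gold all over, 66 mm across and 22 mm high; this point is its centre, half-way up (11 mm above its underside); z up. It starts on the red or the white mat
- brush_center (a point): the small table brush, bright blue back over white bristles that point down, 26 mm wide (x), 130 mm long (y), 36 mm high (z); rigid in all its height; this point is its centre, half-way up (18 mm above its underside). It starts on the blue or the green mat
- marker_center (a point): the marker pen, white barrel with a blue cap, lying flat, 130 mm long (x), 13 mm wide (y), 14 mm high; this point is its centre, half-way up (7 mm above its underside). It starts on the green or the blue mat
- blue_mat: a flat blue plastic place mat, 80 x 150 mm and 3 mm thick, fixed to the table; the place of the open, filled tin. Its origin is the centre of its underside, on the table; its x axis runs along the short side, its y axis along the long side, z up
- green_mat: a flat green plastic place mat, 80 x 150 mm and 3 mm thick, fixed to the table; the place of the closed tin. Its origin is the centre of its underside, on the table; its x axis runs along the short side, its y axis along the long side, z up
- white_mat: a flat white plastic place mat, 80 x 150 mm and 3 mm thick, fixed to the table; the place of the brush. Its origin is the centre of its underside, on the table; its x axis runs along the short side, its y axis along the long side, z up
- red_mat: a flat red plastic place mat, 80 x 150 mm and 3 mm thick, fixed to the table; the place of the marker pen. Its origin is the centre of its underside, on the table; its x axis runs along the short side, its y axis along the long side, z up
- black_mat: a flat black plastic place mat, 80 x 150 mm and 3 mm thick, fixed to the table; empty at the start, a free spot for use on the way. Its origin is the centre of its underside, on the table; its x axis runs along the short side, its y axis along the long side, z up
- label_roll_center (a point): a roll of blank white labels standing on end on the table, 83 mm across and 40 mm high, not to be moved; this point is its centre, half-way up (20 mm above the table)
Mind the look-alikes: they are no part of the job. Of the things that look like the part that bears brush_center, the larger one is meant.

How it is judged:
At the end, for the whole second after the job is handed in: Filled tin on the blue mat, closed tin on green, brush on white, pen on red: each resting level on it (4 mm), centre within 15 mm of the mat's centre; tins within 6, brush within 9 degrees of upright; brush and pen within 15 degrees of the mat's long side, either way round; all at rest (horizontal distance between filled_tin_center and blue_mat below 0.015 m and height (world z) of filled_tin_center between 0.0115 and 0.0195 m and angle between each of filled_tin_center, closed_tin_center's own z axis and vertical below 0.1 rad and linear speed of each of filled_tin, closed_tin, brush, marker below 0.02 m/s and angular speed of each of filled_tin, closed_tin, brush, marker below 0.3 rad/s and horizontal distance between closed_tin_center and green_mat below 0.015 m and height (world z) of closed_tin_center between 0.01 and 0.018 m and horizontal distance between brush_center and white_mat below 0.015 m and height (world z) of brush_center between 0.017 and 0.025 m and angle between brush_center's own z axis and vertical below 0.15 rad and angle between the y axis of brush_center and the y axis of white_mat, either way round below 0.26 rad and horizontal distance between marker_center and red_mat below 0.015 m and height (world z) of marker_center between 0.006 and 0.014 m and angle between the x axis of marker_center and the y axis of red_mat, either way round below 0.26 rad); the robot touches nothing.
It fails at once if the label roll is moved more than 20 mm (distance of label_roll_center from where it was at the start of the episode above 0.02 m).
It fails at once if the open filled tin is tipped by more than 30 degrees (angle between filled_tin_center's own z axis and vertical above 0.52 rad).
It also fails if it takes over 128 s, if anything falls off the work surface, if the arm or the gripper's body presses on something with over 40 N, if the wrist force passes 120 N, or if a joint passes its speed limit or range.

ROBOT

A 6-joint arm with a two-finger parallel gripper is mounted at the origin on the work surface; the furniture and walls round the work are solid. World frame = base frame: x ahead of the robot, y to its left, z up, the work surface at z = 0. Lengths are in m, angles in rad, forces in N, time in s.
With the tool pointing down it reaches from about 0.375 to 0.975 m from the base axis. Payload 3.8 kg.
Tool frame: the origin (TCP) lies at the very end of the fingers, on their centre line; the grasp point (between the pads) lies 19 mm behind it; z points along the fingers, y is the direction in which the jaws open and shut (so a half turn about z gives the same grasp; the last joint's range is limited). The gripper opens to 85 mm and grips with 20 to 120 N. Pads are 22 mm wide; open, the fingers measure 114 mm over their backs; the gripper's body (76 mm by 85 mm) begins 54 mm behind the grasp point. The pads swing forward as they close: fully open they stand 13 mm farther back than shut.
Start: joints at [1.071, 0.264, 1.604, -0, 1.274, -0.037], TCP at [0.301, 0.604, 0.231] pointing down, gripper open.
Joint ranges: [-2.63, 2.63], [-0.94, 2.18], [0.31, 2.57], [-1.31, 4.45], [0, 2.66], [-2.55, 2.55]. Speed limits (rad/s): [2.57, 2.57, 3.14, 3.14, 3.14, 3.14].

INTERFACE

Orientations are given as a rotation vector (axis times angle).
In Python, from workcell import read_state, read_camera, camera_info, finish_job gives the robot as it stands. The module is installed in compiled form; this text tells all that it offers.
- The arm moves only by the tool play_rows, never from a script. Its argument "motion" is a list of rows, each a list of 5 numbers: the shift along the tool's x, y, z in units of 1000 mm (1.0 is 1000 mm), then the turn about the tool's z in units of 2 pi rad (1.0 is 2 pi rad), then the finger opening in mm, from 0 to 85.4. A call has 1 to 5 rows; each row shifts and turns the commanded pose from where the row before left it, along the tool's axes as they then stand; what a row does not reach is not made up. A row lasts 1/8 s, in which the tool goes at most 62.5 mm and 10.7 degrees, less where a joint would pass 70% of its speed; a pose out of reach is approached as far as the arm can. A call with a number of a shift or a turn outside -1 to 1 is refused whole. A call with a gripper value outside its range is refused whole. The fingers move at their own pace and stop on an object; "squeeze" is the grip in N (left out, the last holds). Time passes only in rows, so rows that do not move let the fingers close. It gives the time, the measured TCP pose, the force and the opening at its end, in the units of the state.
- read_state(): the state, without advancing time (a new reading comes with each control period).
- read_camera(name): name is "scene" or "side" or "wrist"; returns the picture (420x560x3 uint8, red, green, blue); there is no depth.
- camera_info(name): a dict with "intrinsics" (3x3 intrinsics, pixels), "pose" (4x4, takes a point from camera to world coordinates). Camera axes: x right, y down, z forward; pixel columns grow to the right and rows downward; lengths in m; the calibration is good to about 2 mm. A picture is of the moment at which its call begins: read the wrist's pose just before it. camera_info takes no time and is no camera call; for the wrist camera it gives the pose at the moment of the call.
- finish_job(): hands the job in, once; it reports no verdict.
The state is a dict: "time": time; "q": joint angles; "joint_vel": joint speeds; "joint_torque": joint torques, N m; "tool_pos": TCP position; "tcp_rot": TCP orientation; "wrist_force": force on the tool from outside, world axes, zero at the start; "torque": the same for the moment, N m; "width": opening from 0.0 (shut) to 1.0 (fully open).
Only numpy, scipy, OpenCV 4.12 (cv2) and the standard library are available. Lean on these libraries where they do the work, as an engineer would, in place of code of your own. Each camera call takes 0.05 s, during which the arm holds its last target. There are 200 camera calls.

## Working session

There is one attempt and no reset: what is moved stays moved. The work goes in short steps, Python scripts to look and compute and a tool call to move; the robot and the scene stay as the last step left them, time stands still between calls to the robot, and variables do not carry over. Pictures are saved under pics/ and viewed, about 12 in all and at most 16, crops included, and the job is handed in when it is done.

Besides the shell and the picture viewer there is one more tool, called after "Emit:" as name(argument=value, ...) on one line, values as JSON. play_rows: Moves the arm, as the interface text tells. Shifts and turns lie within -1 to 1; 1 stands for 1000 mm of shift or 2 pi rad of turn. Its arguments: {"type":"object","properties":{"motion":{"type":"array","items":{"type":"array","items":{"type":"number"}}},"squeeze":{"type":"number"}},"required":["motion"]}

```bash
mkdir -p pics
cat > h.py <<'E'
import numpy as np,cv2
from workcell import *
def grab(n,f):
    i=camera_info(n); im=read_camera(n); cv2.imwrite(f'pics/{f}.png',im[:,:,::-1]); np.savez(f'pics/{f}.npz',K=i['intrinsics'],P=i['pose']); return im,np.array(i['intrinsics']),np.array(i['pose'])
def ray(uv,K,P,z):
    d=P[:3,:3]@np.linalg.solve(K,[uv[0],uv[1],1.]); o=P[:3,3]; return o+d*(z-o[2])/d[2]
E
python3 - <<'E'
from h import *
print(read_state())
for n in ['scene','side','wrist']:
    im,K,P=grab(n,n+'0'); print(n,P.round(3).tolist(),K.round(1).tolist())
a=[cv2.imread(f'pics/{n}0.png') for n in ['scene','side','wrist']]
E
```

```text
{'time': 0.0, 'q': array([ 1.07110283e+00,  2.64746757e-01,  1.60539169e+00,  4.77840770e-06,
        1.27371690e+00, -3.68981971e-02]), 'joint_vel': array([-2.09346924e-05, -1.14981077e-03,  1.14122206e-03, -2.02202418e-03,
        6.52526439e-04, -3.54636510e-04]), 'joint_torque': array([-1.30141139e-03, -5.15099502e+01, -3.67322302e+01, -2.02826927e-04,
        1.27204557e-02, -1.03076442e-05]), 'tool_pos': array([0.30099609, 0.60334087, 0.2299568 ]), 'tcp_rot': array([-0.72035019, -3.05726875,  0.00342452]), 'wrist_force': array([ 0.30904152,  0.15001099, -0.39750034]), 'torque': array([-0.06619627, -0.02251438,  0.01439112]), 'width': 1.0041472436708037}
scene [[0.555, -0.589, 0.587, 0.107], [-0.832, -0.41, 0.375, -0.447], [0.02, -0.696, -0.717, 0.665], [0.0, 0.0, 0.0, 1.0]] [[446.6, 0.0, 274.4], [0.0, 446.6, 215.7], [0.0, 0.0, 1.0]]
side [[0.995, -0.023, 0.097, 0.539], [-0.097, -0.464, 0.881, -0.893], [0.025, -0.886, -0.464, 0.439], [0.0, 0.0, 0.0, 1.0]] [[389.0, 0.0, 278.3], [0.0, 389.0, 212.5], [0.0, 0.0, 1.0]]
wrist [[0.446, 0.847, 0.29, 0.226], [0.895, -0.421, -0.146, 0.641], [-0.001, 0.325, -0.946, 0.372], [0.0, 0.0, 0.0, 1.0]] [[298.9, 0.0, 275.2], [0.0, 298.9, 206.0], [0.0, 0.0, 1.0]]
```

View pics/scene0.png

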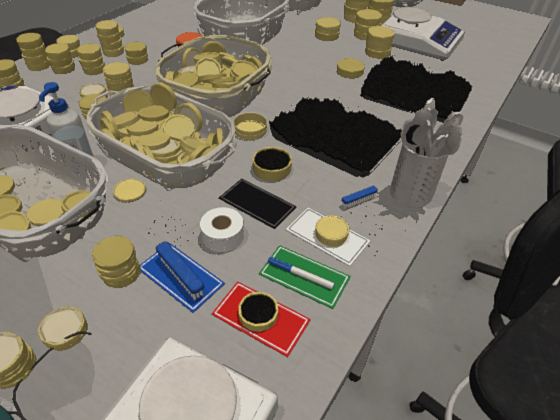

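View pics/side0.png

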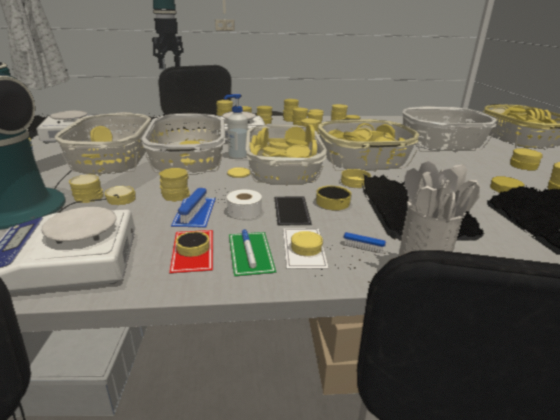

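The filled tin is on red (scene 258,311), the closed tin on white (332,229), the pen on green (300,273), the brush on blue (180,270). The black mat is empty, and the small brush at (360,195) is the look-alike.

```bash
cat >> h.py <<'E'
def rng(im,n):
    h,s,v=[c.astype(int) for c in cv2.split(cv2.cvtColor(im,cv2.COLOR_RGB2HSV))]
    return {'blue':(h>100)&(h<125)&(s>120)&(v>50),'green':(h>55)&(h<90)&(s>110)&(v>40),'red':((h<6)|(h>172))&(s>150)&(v>70),
     'white':(s<40)&(v>215),'gold':(h>18)&(h<34)&(s>90)&(v>60),'black':(v<45)}[n].astype(np.uint8)*255
def blobs(im,n,amin=150):
    m=cv2.morphologyEx(rng(im,n),cv2.MORPH_CLOSE,np.ones((3,3)))
    c,_=cv2.findContours(m,cv2.RETR_EXTERNAL,cv2.CHAIN_APPROX_NONE)
    return [k for k in c if cv2.contourArea(k)>amin]
def rect(c,K,P,z):
    p=np.array([ray(q[0],K,P,z)[:2] for q in cv2.convexHull(c)],np.float32)
    (x,y),(w,h),a=cv2.minAreaRect(p); 
    if w<h: a+=90; w,h=h,w
    return np.array([x,y,w,h]).round(4),round((a+90)%180-90,1)
E
python3 - <<'E'
from h import *
for n in ['scene','side']:
    im=cv2.imread(f'pics/{n}0.png')[:,:,::-1].copy(); d=np.load(f'pics/{n}0.npz')
    for c in ['blue','green','red','white','black']:
        for k in blobs(im,c):
            r,a=rect(k,d['K'],d['P'],.003)
            if r[2]<.25 and .2<r[0]<.9 and -.6<r[1]<.6: print(n,c,r,a,cv2.boundingRect(k))
S=np.load('pics/scene0.npz')
for nm,uv,z in [('filled',(258,306),.028),('closed',(332,226),.025),('pen',(300,273),.012),('roll',(221,223),.04),('black',(257,202),.003),('smallbrush',(360,194),.02),('crock',(415,200),0),('scale',(330,400),0),('bigfilled',(272,158),.03)]:
    print(nm,ray(uv,S['K'],S['P'],z).round(3))
E
```

```text
scene blue [ 0.4259 -0.0374  0.1604  0.0796] 84.6 (140, 242, 85, 70)
scene blue [ 0.8097 -0.2168  0.0892  0.0201] -27.2 (342, 186, 35, 18)
scene green [ 0.5542 -0.2295  0.1485  0.0794] -85.0 (259, 246, 91, 62)
scene red [ 0.4379 -0.2134  0.1489  0.0797] -87.0 (212, 282, 98, 75)
scene white [ 0.3081 -0.2684  0.0822  0.0537] -84.8 (227, 370, 46, 50)
scene white [ 0.2741 -0.1321  0.1083  0.0406] -12.1 (127, 344, 67, 53)
scene white [ 0.6626 -0.2634  0.0761  0.052 ] -3.8 (326, 233, 43, 32)
scene white [ 0.6677 -0.1782  0.0761  0.0694] -4.3 (287, 208, 33, 38)
scene white [ 0.5715 -0.021   0.0835  0.081 ] -55.1 (200, 208, 42, 30)
scene black [ 0.4551 -0.5014  0.0489  0.0336] -73.6 (410, 392, 35, 28)
scene black [ 0.4484 -0.2006  0.0554  0.0539] -55.5 (242, 295, 33, 28)
scene black [ 0.6605 -0.048   0.1457  0.0774] 87.7 (219, 181, 77, 47)
scene black [0.8002 0.0086 0.0784 0.0747] -74.8 (255, 149, 35, 21)
side blue [ 0.8033 -0.197   0.0866  0.0236] -27.2 (344, 233, 41, 13)
side blue [ 0.4295 -0.016   0.2076  0.0735] 85.9 (172, 188, 40, 39)
side green [ 0.5579 -0.2341  0.1438  0.0639] -85.5 (233, 234, 40, 41)
side red [ 0.4422 -0.2568  0.0753  0.0678] 3.4 (170, 250, 42, 23)
side white [ 0.6625 -0.2589  0.071   0.0455] -3.6 (286, 251, 38, 14)
side white [0.5495 0.03   0.0838 0.0793] -2.7 (228, 190, 33, 14)
side black [ 0.667  -0.0509  0.118   0.0539] 87.4 (283, 199, 24, 23)
side black [0.7896 0.0426 0.0646 0.0643] 24.8 (320, 188, 28, 10)
filled [ 0.439 -0.208  0.028]
closed [ 0.672 -0.221  0.025]
pen [ 0.548 -0.224  0.012]
roll [ 0.544 -0.047  0.04 ]
black [ 0.662 -0.048  0.003]
smallbrush [ 0.793 -0.223  0.02 ]
crock [ 0.865 -0.323  0.   ]
scale [ 0.381 -0.379  0.   ]
bigfilled [ 0.775 -0.009  0.03 ]
```

Emit:
play_rows(motion=[[0,0,-0.02,0.0278,85],[0,0,0,0.0278,85],[0,0,0,0.0278,85],[0,0,0,0.0278,85],[0,0,0,0.0278,85]])

```text
time: 0.78
tool_pos: [0.3012, 0.6037, 0.2507]
tcp_rot: [1.953, 2.46, -0.002]
wrist_force: [0.1, -0.7, 0.1]
width: 0.993
```

Emit:
play_rows(motion=[[0,0,0,0.0278,85],[0,0,0,0.0095,85],[-0.03,0.01,0,0,85],[-0.057,0.0208,0,0,85],[-0.057,0.0208,0,0,85]])

```text
time: 1.4
tool_pos: [0.3531, 0.4586, 0.2507]
tcp_rot: [2.219, 2.223, -0.001]
wrist_force: [0.3, -0.2, 0.8]
width: 1.0
```

Emit:
play_rows(motion=[[-0.057,0.0208,0,0,85],[-0.057,0.0208,0,0,85],[-0.057,0.0208,0,0,85],[-0.057,0.0208,0,0,85],[-0.057,0.0208,0,0,85]])

```text
time: 2.02
tool_pos: [0.4573, 0.1731, 0.2512]
tcp_rot: [2.221, 2.222, 0.001]
wrist_force: [1.0, 1.4, -0.1]
width: 0.992
```

Emit:
play_rows(motion=[[-0.057,0.0208,0,0,85],[-0.057,0.0208,0,0,85],[-0.057,0.0208,0,0,85],[-0.057,0.0208,0,0,85],[-0.02,0.01,0,0,85]])

```text
time: 2.65
tool_pos: [0.5507, -0.076, 0.2509]
tcp_rot: [-2.225, -2.218, 0.001]
wrist_force: [0.2, 0.8, -0.3]
width: 0.994
```

Emit:
play_rows(motion=[[0,0,0,0,85],[0,0,0,0,85]])

```text
time: 2.9
tool_pos: [0.5498, -0.0717, 0.2509]
tcp_rot: [-2.219, -2.222, 0.0]
wrist_force: [0.6, 0.9, -0.1]
width: 0.989
```

```bash
cat > look.py <<'E'
from h import *
import sys
f=sys.argv[1]; s=read_state(); im,K,P=grab('wrist',f)
from scipy.spatial.transform import Rotation as R
M=R.from_rotvec(s['tcp_rot']).as_matrix()
print(s['time'],s['tool_pos'].round(4),s['q'].round(2),'jaw yaw',np.degrees(np.arctan2(M[1,1],M[0,1])).round(2),'tilt z',M[:,2].round(3),'cam',P[:3,3].round(3))
for c in ['blue','green','red','white','black','gold']:
    for k in blobs(im,c):
        z={'gold':.025,'white':.003}.get(c,.003); r,a=rect(k,K,P,z)
        if r[2]<.25 and .33<r[0]<.8 and -.35<r[1]<.1: print(c,r,a,cv2.boundingRect(k))
E
python3 look.py w1
```

```text
2.9 [ 0.5498 -0.0717  0.2509] [-0.18  0.02  1.84  0.    1.28 -0.18] jaw yaw 0.06 tilt z [-0.001  0.001 -1.   ] cam [0.55  0.011 0.393]
blue [ 0.5475 -0.185   0.0516  0.0119] -83.8 (268, 231, 12, 33)
blue [ 0.4277 -0.0449  0.1532  0.0788] 84.7 (149, 84, 65, 121)
green [ 0.5342 -0.2308  0.1337  0.0231] -83.8 (254, 234, 24, 79)
green [ 0.573  -0.2277  0.1339  0.0327] -85.0 (276, 232, 28, 80)
red [ 0.4453 -0.2494  0.0612  0.0579] -87.1 (190, 267, 38, 37)
red [ 0.4376 -0.1724  0.0652  0.0536] 3.0 (172, 221, 50, 35)
white [ 0.5556 -0.2546  0.0823  0.0082] -83.7 (274, 265, 10, 47)
white [ 0.6674 -0.2159  0.1496  0.079 ] 86.4 (323, 219, 68, 91)
white [ 0.5499 -0.0522  0.0904  0.0853] -84.3 (241, 120, 68, 70)
black [ 0.6633 -0.059   0.1105  0.0635] 87.5 (334, 118, 59, 84)
black [ 0.7899 -0.0116  0.0824  0.0809] -74.6 (433, 88, 67, 69)
gold [ 0.6601 -0.2119  0.0636  0.0491] 68.2 (337, 253, 41, 43)
gold [ 0.4462 -0.2006  0.0684  0.0627] -61.8 (175, 243, 47, 45)
gold [ 0.7716 -0.0103  0.1002  0.087 ] 0.1 (420, 84, 86, 77)
gold [0.3624 0.0521 0.1032 0.0752] -13.0 (61, 25, 95, 77)
gold [0.6802 0.0954 0.1799 0.0393] 0.1 (314, 0, 172, 43)
```

View pics/w1.png

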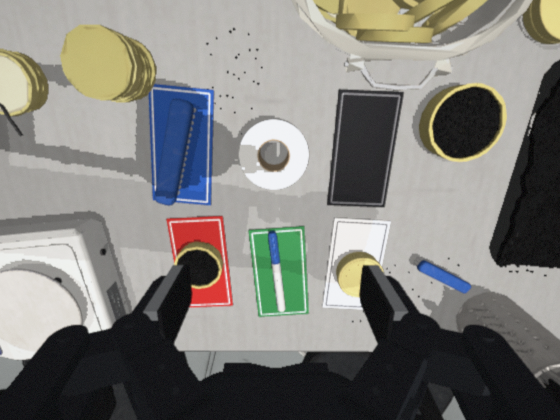

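Wrist view: no occlusion of any mat; brush at about (175,150) on blue, pen (277,272) on green, filled tin (198,267) on red, closed tin (358,277) on white behind a finger. I'll measure the centres at mid-height.

Run:
```python
from h import *
L={n:(cv2.imread(f'pics/{n}.png')[:,:,::-1].copy(),np.load(f'pics/{n}.npz')) for n in ['scene0','side0','w1']}
for n,boxes in {'scene0':[(300,210,55,40),(232,285,52,52)],'side0':[(285,225,45,35),(172,228,40,28)],'w1':[(165,235,62,60)]}.items():
    im,d=L[n]
    for b in boxes:
        x,y,w,h=b; m=rng(im,'gold')|rng(im,'black')
        q=np.zeros_like(m); q[y:y+h,x:x+w]=m[y:y+h,x:x+w]
        c=max(cv2.findContours(q,0,1)[0],key=cv2.contourArea)
        r,a=rect(c,d['K'],d['P'],.0145); print(n,'tin',b,r,a)
    # mats: hull of all colour px
    for cn,b in {'scene0':[('green',(255,240,100,75))],'w1':[('green',(240,215,80,115))]}.get(n,[]):
        x,y,w,h=b; m=rng(im,cn)[y:y+h,x:x+w]; p=cv2.findNonZero(m)+np.array([x,y]); print(n,cn,rect(p.astype(np.int32),d['K'],d['P'],.003))
    # pen
    for b in {'scene0':[(262,252,80,44)],'w1':[(262,228,28,85)],'side0':[(238,228,25,42)]}[n]:
        x,y,w,h=b; hsv=cv2.cvtColor(im,cv2.COLOR_RGB2HSV)[y:y+h,x:x+w]; m=((rng(im,'green')[y:y+h,x:x+w]==0)&(hsv[...,2]>60)).astype(np.uint8)
        k,lab,st,_=cv2.connectedComponentsWithStats(cv2.morphologyEx(m,cv2.MORPH_OPEN,np.ones((3,3)))); i=1+np.argmax(st[1:,4])
        p=cv2.findNonZero((lab==i).astype(np.uint8))+np.array([x,y]); print(n,'pen',rect(p.astype(np.int32),d['K'],d['P'],.01))
im=L['w1'][0]; hsv=cv2.cvtColor(im,cv2.COLOR_RGB2HSV)
for r in [110,140,180]: print(r,[tuple(int(v) for v in hsv[r,c]) for c in range(150,214,6)])
c1=cv2.resize(im[75:215,140:225,::-1],None,fx=4,fy=4,interpolation=2); c2=cv2.resize(L['scene0'][0][235:315,130:230,::-1],None,fx=4,fy=4,interpolation=2)
o=np.zeros((560,760,3),np.uint8); o[:,:340]=c1; o[:320,350:750]=c2; cv2.imwrite('pics/c1.png',o)
```

```text
scene0 tin (300, 210, 55, 40) [ 0.6719 -0.2226  0.0793  0.0638] 30.0
scene0 tin (232, 285, 52, 52) [ 0.439  -0.2073  0.0739  0.0646] 34.4
scene0 green (array([ 0.5542, -0.2295,  0.1485,  0.0794]), -85.0)
scene0 pen (array([ 0.5539, -0.213 ,  0.1473,  0.0408]), -77.4)
side0 tin (285, 225, 45, 35) [ 0.6743 -0.2221  0.0927  0.065 ] 85.8
side0 tin (172, 228, 40, 28) [ 0.4421 -0.2141  0.0808  0.0619] -82.6
side0 pen (array([ 0.5555, -0.2216,  0.146 ,  0.0527]), 86.9)
w1 tin (165, 235, 62, 60) [ 0.4356 -0.2195  0.0988  0.0661] 72.2
w1 green (array([ 0.5564, -0.2275,  0.146 ,  0.0773]), -85.4)
w1 pen (array([ 0.5504, -0.2225,  0.1387,  0.0377]), -89.9)
110 [(111, 162, 132), (110, 187, 134), (110, 187, 132), (110, 180, 129), (110, 171, 130), (110, 175, 127), (110, 165, 127), (111, 161, 76), (110, 182, 168), (110, 181, 197), (111, 116, 218)]
140 [(111, 100, 125), (110, 181, 134), (110, 189, 132), (110, 171, 128), (110, 175, 130), (110, 169, 127), (110, 163, 78), (110, 181, 113), (109, 188, 130), (110, 185, 134), (110, 158, 137)]
180 [(20, 6, 125), (110, 105, 139), (110, 170, 129), (110, 166, 126), (110, 166, 123), (109, 59, 95), (110, 185, 110), (110, 184, 132), (110, 185, 132), (110, 188, 197), (110, 174, 190)]
```

View pics/c1.png

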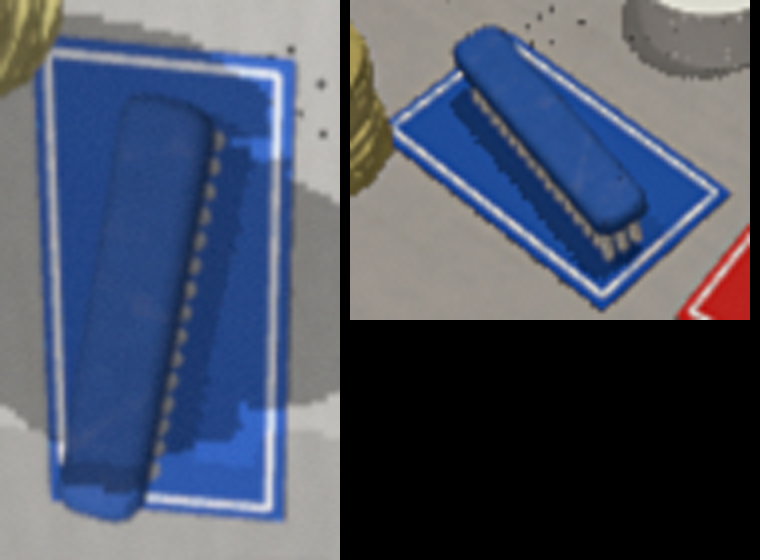

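Run:
```python
from h import *
W=np.load('pics/w1.npz');S=np.load('pics/scene0.npz')
def f(pts,off,d,z): return np.array([ray((p[0]/4+off[0]-.4,p[1]/4+off[1]-.4),d['K'],d['P'],z)[:2] for p in pts]).round(4)
def show(n,q): 
    l=(q[0]+q[1]-q[2]-q[3])/2; print(n,q.mean(0).round(4),'len',np.hypot(*l).round(4),'ang',np.degrees(np.arctan2(l[1],l[0])).round(1))
show('brush w',f([(120,97),(212,105),(140,522),(60,507)],(140,75),W,.037))
show('brush s',f([(105,50),(138,27),(300,190),(257,230)],(130,235),S,.037))
show('blue w',f([(42,38),(296,62),(283,520),(52,500)],(140,75),W,.003))
show('blue s',f([(40,130),(142,50),(382,195),(250,312)][:0] or [(110,68),(150,40),(380,195),(252,312)],(130,235),S,.003))
print('blue s corners',f([(40,130),(252,312),(380,195)],(130,235),S,.003))
print('stack base',[ray(p,S['K'],S['P'],0)[:2].round(3) for p in [(97,270),(118,285),(139,266)]])
for n,uv in [('cap',(270,261)),('tip',(332,285)),]: print('pen s',n,ray(uv,S['K'],S['P'],.01)[:2].round(4))
for n,uv in [('cap',(273,233)),('tip',(281.5,311))]: print('pen w',n,ray(uv,W['K'],W['P'],.01)[:2].round(4))
```

```text
brush w [ 0.4275 -0.0456] len 0.1267 ang 74.9
brush s [ 0.4247 -0.0472] len 0.1251 ang 75.2
blue w [ 0.4288 -0.0429] len 0.1476 ang 84.1
blue s [ 0.4358 -0.0448] len 0.1502 ang 76.1
blue s corners [[ 0.3969  0.0301]
 [ 0.3785 -0.1141]
 [ 0.4569 -0.1214]]
stack base [array([0.349, 0.091]), array([0.348, 0.035]), array([0.399, 0.035])]
pen s cap [ 0.5408 -0.163 ]
pen s tip [ 0.5587 -0.2844]
pen w cap [ 0.5468 -0.1592]
pen w tip [ 0.5597 -0.29  ]
```

Brush is at (0.426,-0.046), long axis 75°; the mats and tins agree between views to within a few mm. First move: closed tin to the black mat.

Emit:
play_rows(motion=[[-0.0375,0.031,0.0375,0,85],[-0.0375,0.031,0.0375,0,85],[-0.0375,0.031,0.0375,0,85],[-0.0375,0.03,0.0375,0,85],[0,0,0,0,85]], squeeze=30)

```text
time: 3.58
tool_pos: [0.6713, -0.2222, 0.0944]
tcp_rot: [-2.215, -2.215, 0.007]
wrist_force: [-0.5, 0.4, -0.6]
width: 0.998
```

Emit:
play_rows(motion=[[0,0,0,0,85],[0,0,0,0,85]])

```text
time: 3.82
tool_pos: [0.6743, -0.2215, 0.1041]
tcp_rot: [2.217, 2.221, 0.003]
wrist_force: [-0.1, -0.2, -0.6]
width: 0.993
```

Run:
```python
from h import *
print(read_state()['tool_pos'].round(4))
a,_,_=grab('scene','s2'); b,_,_=grab('wrist','w2'); c,_,_=grab('side','d2')
o=np.zeros((600,800,3),np.uint8); o[:300,:400]=cv2.resize(a,(400,300)); o[:300,400:]=cv2.resize(b,(400,300)); o[300:,:400]=cv2.resize(c[190:290,240:373],(400,300)); o[300:,400:]=cv2.resize(a[170:290,270:430],(400,300))
cv2.imwrite('pics/m2.png',o[:,:,::-1])
```

```text
[ 0.6743 -0.2215  0.1041]
```

View pics/m2.png

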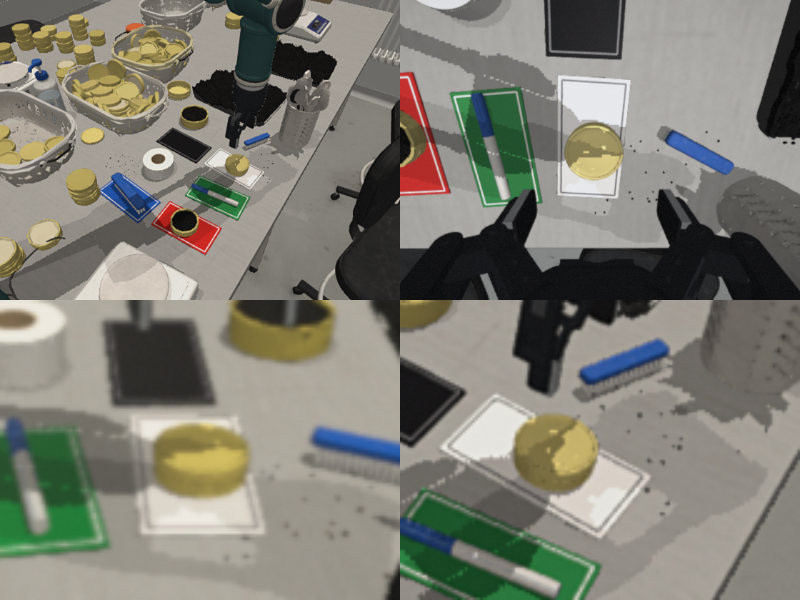

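Tin sits midway between the fingers (composite 592,150), clear of its neighbours. Descending.

Emit:
play_rows(motion=[[0,0,0.045,0,85],[0,0,0.03,0,85],[0,0,0.014,0,85],[0,0,0,0,85],[0,0,0,0,85]])

```text
time: 4.6
tool_pos: [0.6748, -0.2234, 0.0143]
tcp_rot: [2.219, 2.22, 0.002]
wrist_force: [-0.5, 0.7, -0.7]
width: 0.993
```

Emit:
play_rows(motion=[[0,0,0,0,60],[0,0,0,0,55],[0,0,0,0,55],[0,0,0,0,55],[0,0,0,0,55]])

```text
time: 5.22
tool_pos: [0.6746, -0.2234, 0.0144]
tcp_rot: [2.219, 2.22, 0.002]
wrist_force: [-2.0, 0.4, 5.7]
width: 0.726
```

Emit:
play_rows(motion=[[0,0,0,0,55],[0,0,0,0,55]])

```text
time: 5.48
tool_pos: [0.6746, -0.2234, 0.0144]
tcp_rot: [2.219, 2.22, 0.002]
wrist_force: [-1.6, 0.6, 5.2]
width: 0.729
```

Run:
```python
from h import *
s=read_state();print(s['tool_pos'].round(4),s['width'],s['wrist_force'])
a,_,_=grab('scene','s3'); c,_,_=grab('side','d3')
o=np.zeros((300,800,3),np.uint8); o[:300,:400]=cv2.resize(c[190:290,240:373],(400,300)); o[:300,400:]=cv2.resize(a[170:290,270:430],(400,300))
cv2.imwrite('pics/m3.png',o[:,:,::-1])
```

```text
[ 0.6746 -0.2234  0.0144] 0.7289415572351409 [-1.5836978   0.6269361   5.20941907]
```

View pics/m3.png

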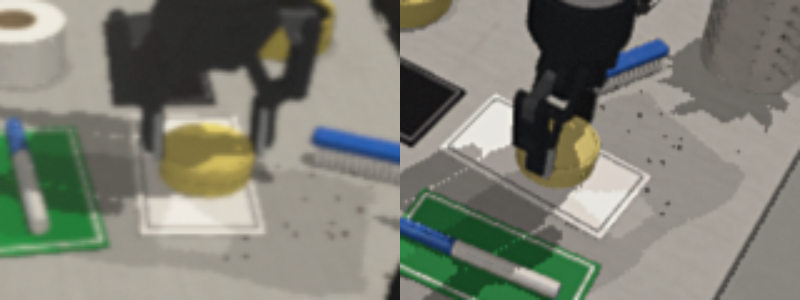

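Emit:
play_rows(motion=[[0,0,0,0,85],[0,0,0,0,85],[0,0,0.007,0,85],[0,0,0,0,60],[0,0,0,0,55]])

```text
time: 6.2
tool_pos: [0.6733, -0.2229, 0.0051]
tcp_rot: [-2.221, -2.222, 0.0]
wrist_force: [0.6, -0.3, -0.5]
width: 0.729
```

Emit:
play_rows(motion=[[0,0,0,0,55],[0,0,0,0,55],[0,0,0,0,55],[0,0,0,0,55],[0,0,0,0,55]])

```text
time: 6.82
tool_pos: [0.6734, -0.2229, 0.0053]
tcp_rot: [2.221, 2.222, -0.0]
wrist_force: [-0.1, -0.3, -0.6]
width: 0.733
```

Emit:
play_rows(motion=[[0,0,-0.03,0,55],[0,0,-0.03,0,55],[0.048,-0.004,0,0,55],[0.048,-0.004,0,0,55],[0.049,-0.004,0,0,55]])

```text
time: 7.45
tool_pos: [0.6612, -0.0768, 0.0656]
tcp_rot: [2.222, 2.221, 0.001]
wrist_force: [1.0, -0.0, -0.2]
width: 0.732
```

Emit:
play_rows(motion=[[0,0,0,0,55],[0,0,0.03,0,55],[0,0,0.02,0,55],[0,0,0.0085,0,55],[0,0,0,0,55]])

```text
time: 8.07
tool_pos: [0.6611, -0.0785, 0.0062]
tcp_rot: [-2.221, -2.22, 0.001]
wrist_force: [-0.3, -0.3, -0.1]
width: 0.731
```

Emit:
play_rows(motion=[[0,0,0,0,55],[0,0,0,0,85],[0,0,0,0,85],[0,0,0,0,85],[0,0,-0.03,0,85]])

```text
time: 8.7
tool_pos: [0.6585, -0.0774, 0.0341]
tcp_rot: [-2.217, -2.218, 0.006]
wrist_force: [0.5, 0.3, -0.4]
width: 0.993
```

Emit:
play_rows(motion=[[0,0,-0.05,0,85],[0,0,-0.05,0,85],[0.0,0,0,0,85],[0,0,0,0,85],[0,0,0,0,85]])

```text
time: 9.32
tool_pos: [0.6598, -0.0777, 0.1345]
tcp_rot: [-2.219, -2.22, 0.003]
wrist_force: [0.3, -0.1, -0.3]
width: 0.996
```

Emit:
play_rows(motion=[[0.008,-0.0585,0,0,60],[0.008,-0.0585,0,0,60],[0.008,-0.0585,0,0,60],[0.008,-0.0585,0,0,60],[0,0,0,0.0208,60]])

```text
time: 9.95
tool_pos: [0.4198, -0.0447, 0.1328]
tcp_rot: [-2.359, -2.064, 0.009]
wrist_force: [0.9, 0.2, 0.4]
width: 0.705
```

Emit:
play_rows(motion=[[0,0,0,0.0208,60],[0,0,0.02,0,60],[0,0,0,0,60]])

```text
time: 10.32
tool_pos: [0.4247, -0.0455, 0.1141]
tcp_rot: [-2.488, -1.911, 0.007]
wrist_force: [-0.5, -0.9, -0.6]
width: 0.704
```

```bash
python3 look.py w4
```

```text
10.325 [ 0.4247 -0.0455  0.1141] [-0.17 -0.1   2.23 -0.    1.02  0.1 ] jaw yaw -14.95 tilt z [-0.006  0.001 -1.   ] cam [0.447 0.035 0.256]
blue [ 0.5491 -0.1814  0.0442  0.0129] -83.7 (422, 280, 21, 34)
blue [ 0.4269 -0.0498  0.1634  0.0791] 84.6 (219, 104, 112, 182)
green [ 0.5309 -0.1821  0.0376  0.0228] -84.5 (399, 284, 28, 34)
green [ 0.5717 -0.2083  0.0967  0.0316] -85.4 (433, 271, 46, 76)
green [ 0.5542 -0.2109  0.1156  0.0783] -85.4 (391, 263, 95, 90)
red [ 0.4309 -0.1744  0.0579  0.0526] -87.0 (282, 287, 57, 58)
red [ 0.4084 -0.1709  0.1085  0.0503] 58.7 (274, 280, 59, 84)
white [ 0.6524 -0.2144  0.1484  0.0504] 86.6 (510, 234, 50, 129)
white [ 0.5644 -0.0596  0.0953  0.0949] -58.1 (381, 121, 113, 109)
white [ 0.4275 -0.0423  0.1407  0.0715] 84.7 (222, 110, 105, 153)
black [ 0.643  -0.0458  0.1477  0.0434] 88.9 (504, 36, 56, 188)
gold [ 0.4284 -0.1784  0.063   0.0303] 31.9 (299, 316, 45, 47)
gold [ 0.6309 -0.0733  0.0679  0.0323] -87.9 (516, 132, 44, 82)
gold [0.3604 0.0497 0.0934 0.083 ] -29.0 (94, 49, 130, 118)
```

View pics/w4.png

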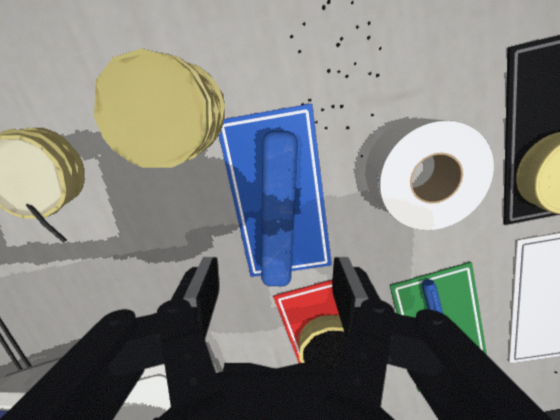

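Brush (278,208) stands upright in the picture and midway between the fingers (207 and 343). Grasping it.

Emit:
play_rows(motion=[[0,0,0.05,0,60],[0,0,0.04,0,60],[0,0,0.013,0,60],[0,0,0,0,60],[0,0,0,0,18]])

```text
time: 11.0
tool_pos: [0.429, -0.0462, 0.0153]
tcp_rot: [2.49, 1.912, 0.003]
wrist_force: [-0.7, 0.1, 0.2]
width: 0.503
```

Emit:
play_rows(motion=[[0,0,0,0,18],[0,0,0,0,18],[0,0,0,0,18],[0,0,0,0,18],[0,0,0,0,18]])

```text
time: 11.62
tool_pos: [0.4292, -0.0463, 0.0155]
tcp_rot: [2.49, 1.912, 0.004]
wrist_force: [0.4, -0.4, 6.9]
width: 0.295
```

Emit:
play_rows(motion=[[0,0,-0.025,0,18],[0,0,-0.05,0,18],[0,0,0,-0.0158,18],[0,0,0,-0.0159,18],[-0.0312,0.0496,0,0,18]])

```text
time: 12.25
tool_pos: [0.4714, -0.0785, 0.0879]
tcp_rot: [-2.283, -2.153, 0.003]
wrist_force: [1.4, -0.4, -0.0]
width: 0.3
```

Emit:
play_rows(motion=[[-0.0312,0.0496,0,0,18],[-0.0312,0.0496,0,0,18],[-0.0312,0.0496,0,0,18],[-0.0312,0.0496,0,0,18],[0,0,0,0,18]])

```text
time: 12.88
tool_pos: [0.6682, -0.2198, 0.0882]
tcp_rot: [2.29, 2.148, 0.001]
wrist_force: [-0.8, -0.5, -0.2]
width: 0.297
```

Emit:
play_rows(motion=[[0,0,0.03,0,18],[0,0,0,0,18],[0,0,0,0,18]])

```text
time: 13.25
tool_pos: [0.6647, -0.2165, 0.0593]
tcp_rot: [-2.289, -2.152, 0.0]
wrist_force: [0.9, 0.1, -0.1]
width: 0.296
```

```bash
python3 look.py w5 | head -1
python3 - <<'E'
from h import *
a,_,_=grab('scene','s5'); c,_,_=grab('side','d5'); b=cv2.imread('pics/w5.png')[:,:,::-1]
o=np.zeros((600,800,3),np.uint8); o[:300,:400]=cv2.resize(c[190:290,240:373],(400,300)); o[:300,400:]=cv2.resize(a[170:290,270:430],(400,300)); o[300:,:400]=cv2.resize(b,(400,300))
cv2.imwrite('pics/m5.png',o[:,:,::-1])
E
```

```text
13.25 [ 0.6647 -0.2165  0.0593] [-0.35  0.45  1.69  0.    1.   -0.29] jaw yaw -3.53 tilt z [-0.  0. -1.] cam [ 0.67  -0.133  0.201]
```

View pics/m5.png

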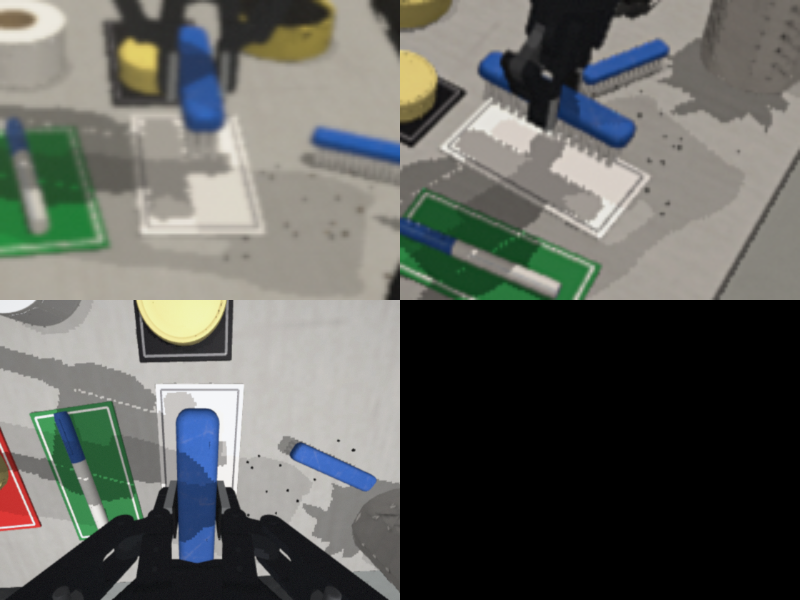

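Brush is held level over the white mat, in line with it. Lowering.

Emit:
play_rows(motion=[[0,0,0.025,0,18],[0,0,0.012,0,18],[0,0,0.0065,0,18],[0,0,0,0,18],[0,0,0,0,18]])

```text
time: 14.02
tool_pos: [0.6656, -0.2171, 0.0158]
tcp_rot: [2.288, 2.151, 0.001]
wrist_force: [0.0, -0.2, -1.0]
width: 0.297
```

Emit:
play_rows(motion=[[0,0,0,0,50],[0,0,0,0,50],[0,0,0,0,50],[0,0,-0.03,0,60],[0,0,-0.05,0,85]])

```text
time: 14.65
tool_pos: [0.663, -0.2162, 0.093]
tcp_rot: [-2.285, -2.148, 0.004]
wrist_force: [0.3, -0.1, -0.4]
width: 0.89
```

Emit:
play_rows(motion=[[0,0,-0.05,0,85],[0,0,0,0,85],[0,0,0,0,85]])

```text
time: 15.02
tool_pos: [0.665, -0.2169, 0.1452]
tcp_rot: [-2.289, -2.152, 0.0]
wrist_force: [0.1, 0.4, -0.3]
width: 0.997
```

Emit:
play_rows(motion=[[-0.0017,-0.0562,0,0,85],[-0.0017,-0.0562,0,0,85],[-0.0017,-0.0562,0,0,85],[-0.0017,-0.0562,0,0,85],[0,0,0.03,0,85]])

```text
time: 15.65
tool_pos: [0.4369, -0.2094, 0.1147]
tcp_rot: [-2.291, -2.149, 0.001]
wrist_force: [0.4, 0.2, -1.1]
width: 0.99
```

Emit:
play_rows(motion=[[0,0,0.03,0,85],[0,0,0,0,85],[0,0,0,0,85]])

```text
time: 16.02
tool_pos: [0.4401, -0.2097, 0.0849]
tcp_rot: [-2.288, -2.151, 0.001]
wrist_force: [1.4, 0.2, 1.1]
width: 0.996
```

```bash
python3 look.py w6 | egrep '^[0-9]|gold|red'
python3 - <<'E'
from h import *
a,_,_=grab('scene','s6'); c,_,_=grab('side','d6'); b=cv2.imread('pics/w6.png')[:,:,::-1]
o=np.zeros((600,800,3),np.uint8); o[:300,:400]=cv2.resize(c[190:290,160:293],(400,300)); o[:300,400:]=cv2.resize(a[170:290,270:430],(400,300)); o[300:,:400]=cv2.resize(b,(400,300)); o[300:,400:]=cv2.resize(a[240:360,180:340],(400,300))
cv2.imwrite('pics/m6.png',o[:,:,::-1])
E
```

```text
16.025 [ 0.4401 -0.2097  0.0849] [-0.5   0.05  2.14 -0.    0.95 -0.43] jaw yaw -3.54 tilt z [-0.001  0.001 -1.   ] cam [ 0.446 -0.127  0.227]
red [ 0.4396 -0.2127  0.148   0.0785] -87.0 (210, 117, 119, 183)
gold [ 0.4396 -0.2049  0.067   0.0634] -78.5 (230, 174, 90, 87)
```

View pics/m6.png

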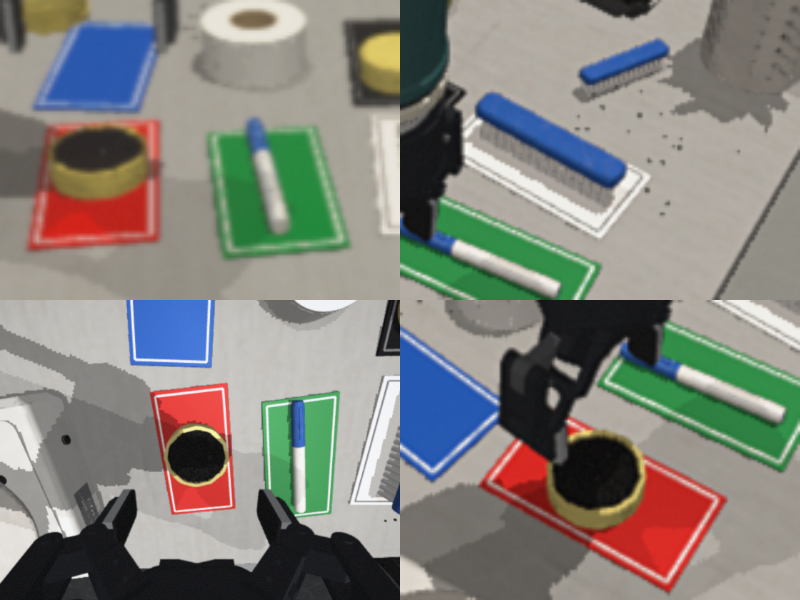

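Brush stands upright inside the white mat. Filled tin (wrist view 195,455 in composite) lies midway between the fingers. Grasping it.

Emit:
play_rows(motion=[[0.002,0,0.04,0,85],[0,0,0.028,0,85],[0,0,0.012,0,85],[0,0,0,0,85],[0,0,0,0,75]])

```text
time: 16.8
tool_pos: [0.4418, -0.2086, 0.0066]
tcp_rot: [2.287, 2.15, 0.001]
wrist_force: [1.0, -0.3, -0.5]
width: 0.879
```

Emit:
play_rows(motion=[[0,0,0,0,68],[0,0,0,0,55],[0,0,0,0,55],[0,0,0,0,55],[0,0,0,0,55]])

```text
time: 17.42
tool_pos: [0.4415, -0.2085, 0.0068]
tcp_rot: [2.288, 2.15, 0.001]
wrist_force: [-0.6, -0.7, 4.6]
width: 0.742
```

Emit:
play_rows(motion=[[0,0,-0.01,0,55],[0,0,-0.02,0,55],[0,0,-0.02,0,55],[0.02,-0.003,0,0,55],[0.036,-0.0053,0,0,55]])

```text
time: 18.05
tool_pos: [0.4357, -0.1508, 0.0555]
tcp_rot: [2.291, 2.149, 0.001]
wrist_force: [0.3, 0.1, -1.9]
width: 0.743
```

Emit:
play_rows(motion=[[0.036,-0.0053,0,0,55],[0.036,-0.0053,0,0,55],[0.036,-0.0051,0,0,55],[0,0,0,0,55],[0,0,0,0,55]])

```text
time: 18.68
tool_pos: [0.4261, -0.0422, 0.0549]
tcp_rot: [-2.287, -2.153, 0.001]
wrist_force: [0.4, 0.0, -0.5]
width: 0.74
```

Emit:
play_rows(motion=[[0,0.0,0.025,0,55],[0,0,0.015,0,55],[0,0,0.008,0,55],[0,0,0,0,55],[0,0,0,0,55]])

```text
time: 19.3
tool_pos: [0.427, -0.043, 0.0074]
tcp_rot: [2.289, 2.151, 0.0]
wrist_force: [0.3, -0.3, -1.8]
width: 0.745
```

Emit:
play_rows(motion=[[0,0,0,0,65],[0,0,0,0,72],[0,0,0,0,85],[0,0,0,0,85],[0,0,-0.02,0,85]])

```text
time: 19.92
tool_pos: [0.4249, -0.0424, 0.0262]
tcp_rot: [-2.287, -2.15, 0.004]
wrist_force: [0.5, -0.9, -0.5]
width: 0.998
```

Emit:
play_rows(motion=[[0,0,-0.05,0,85],[0,0,-0.05,0,85],[0,0,0,0,85],[0,0,0,0,85]])

```text
time: 20.42
tool_pos: [0.4264, -0.0427, 0.127]
tcp_rot: [-2.289, -2.152, 0.0]
wrist_force: [-0.5, -0.6, -1.0]
width: 0.993
```

```bash
python3 look.py w7
python3 - <<'E'
from h import *
im=cv2.imread('pics/w7.png')[:,:,::-1].copy(); d=np.load('pics/w7.npz')
for k in blobs(im,'gold'): print(rect(k,d['K'],d['P'],.028), cv2.boundingRect(k))
E
```

```text
20.425 [ 0.4264 -0.0427  0.127 ] [-0.16 -0.12  2.22 -0.    1.04 -0.1 ] jaw yaw -3.55 tilt z [-0. -0. -1.] cam [0.432 0.04  0.269]
blue [ 0.6958 -0.2226  0.0963  0.0372] 85.8 (510, 302, 44, 71)
blue [ 0.4233 -0.0876  0.066   0.0459] -5.6 (241, 219, 69, 45)
blue [ 0.4309 -0.0034  0.0666  0.0578] -5.3 (240, 121, 78, 68)
blue [ 0.4275 -0.0422  0.1482  0.0791] 84.7 (233, 114, 92, 155)
green [ 0.5734 -0.1739  0.028   0.0218] -83.9 (410, 296, 22, 22)
red [ 0.4388 -0.1983  0.1065  0.0661] -87.2 (260, 289, 68, 80)
red [ 0.4389 -0.1986  0.1228  0.0783] -87.0 (253, 282, 81, 91)
white [ 0.6691 -0.1718  0.0784  0.0613] -3.5 (470, 276, 88, 50)
white [ 0.5657 -0.0598  0.0942  0.094 ] -80.5 (374, 157, 102, 96)
black [ 0.4268 -0.049   0.0604  0.0591] -48.6 (243, 173, 67, 62)
black [ 0.6553 -0.0461  0.147   0.0667] 87.7 (473, 103, 87, 156)
gold [ 0.6451 -0.0757  0.0743  0.0583] -76.4 (490, 187, 70, 72)
gold [ 0.4273 -0.0405  0.0648  0.0636] -51.7 (239, 166, 75, 73)
gold [0.3619 0.0498 0.0868 0.0822] -29.9 (124, 34, 120, 115)
(array([ 0.6425, -0.0743,  0.0734,  0.0575]), -76.4) (490, 187, 70, 72)
(array([ 0.4274, -0.0395,  0.064 ,  0.0628]), -51.7) (239, 166, 75, 73)
(array([0.2596, 0.0375, 0.0672, 0.0561]), -78.4) (0, 80, 93, 92)
(array([0.3628, 0.0497, 0.0857, 0.0811]), -29.9) (124, 34, 120, 115)
```

View pics/w7.png

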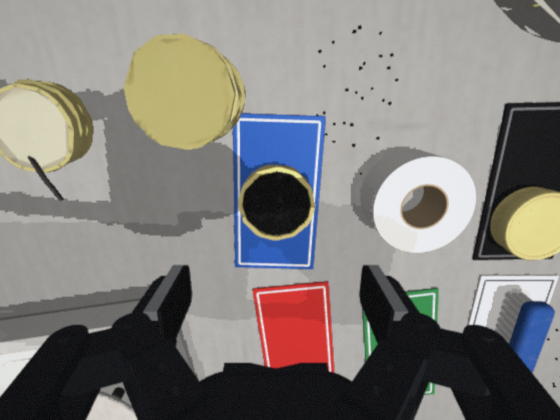

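Filled tin (277,203) rests within 3 mm of the blue mat's centre. Next the pen.

Run:
```python
from h import *
d=np.load('pics/w6.npz'); im=cv2.imread('pics/w6.png')[:,:,::-1].copy()
x,y,w,h=395,130,50,178
m=rng(im,'green')[y:y+h,x:x+w]; b=rng(im,'blue')[y:y+h,x:x+w]
for n,u in [('cap',b),('white',rng(im,'white')[y:y+h,x+8:x+w-14])]:
    k,l,st,ce=cv2.connectedComponentsWithStats(u)
    for i in range(1,k):
        if st[i,4]>100: print(n,st[i],)
a=ray((416,143),d['K'],d['P'],.01);e=ray((421,297),d['K'],d['P'],.01); print(a.round(4),e.round(4),((a+e)/2).round(4),np.degrees(np.arctan2(e[0]-a[0],a[1]-e[1])))
cv2.imwrite('pics/pen.png',cv2.resize(im[y:y+h,x-10:x+w+10,::-1],None,fx=3,fy=3))
```

```text
cap [  13   11   19   65 1152]
white [ 12  76  13  92 919]
[ 0.544  -0.1593  0.01  ] [ 0.5601 -0.2903  0.01  ] [ 0.5521 -0.2248  0.01  ] 6.98697952680817
```

View pics/pen.png

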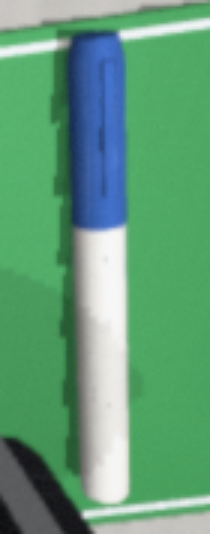

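Emit:
play_rows(motion=[[-0.0435,0.0342,0,0,40],[-0.0435,0.0342,0,0,40],[-0.0435,0.0342,0,0,40],[-0.0435,0.0342,0,0,40],[0,0,0,-0.014,40]])

```text
time: 21.1
tool_pos: [0.5531, -0.2277, 0.1244]
tcp_rot: [-2.191, -2.248, 0.002]
wrist_force: [0.2, 0.4, -0.2]
width: 0.473
```

Emit:
play_rows(motion=[[0,0,0.02,-0.0139,40],[0,0,0.05,0,40],[0,0,0.02,0,40],[0,0,0,0,40],[0,0,0,0,40]])

```text
time: 21.72
tool_pos: [0.5534, -0.2252, 0.0383]
tcp_rot: [2.091, 2.343, 0.001]
wrist_force: [1.4, -0.7, 0.3]
width: 0.468
```

Emit:
play_rows(motion=[[0,0,0.02,0,40],[0,0,0.01,0,40],[0,0,0,0,40],[0,0,0,0,5],[0,0,0,0,5]])

```text
time: 22.35
tool_pos: [0.5531, -0.2251, 0.008]
tcp_rot: [2.091, 2.343, 0.001]
wrist_force: [-0.4, -0.6, -0.4]
width: 0.138
```

Emit:
play_rows(motion=[[0,0,0,0,5],[0,0,0,0,5],[0,0,0,0,5],[0,0,0,0,5]])

```text
time: 22.85
tool_pos: [0.5529, -0.225, 0.0078]
tcp_rot: [2.091, 2.343, 0.0]
wrist_force: [-0.2, -0.1, 4.5]
width: 0.136
```

Emit:
play_rows(motion=[[0,0,-0.02,0,5],[0,0,-0.03,0.0097,5],[0.009,-0.0566,0,0,5],[0.009,-0.0566,0,0,5],[0,0,0,0,5]])

```text
time: 23.48
tool_pos: [0.4325, -0.2105, 0.056]
tcp_rot: [-2.159, -2.273, 0.003]
wrist_force: [0.4, -0.6, -0.5]
width: 0.137
```

Emit:
play_rows(motion=[[0,0,0,0,5],[0,0,0.025,0,5],[0,0,0,0,5],[0,0,0,0,5]])

```text
time: 23.98
tool_pos: [0.4398, -0.2133, 0.033]
tcp_rot: [2.161, 2.279, 0.0]
wrist_force: [1.2, 0.1, -1.4]
width: 0.136
```

```bash
python3 look.py w8 | head -1
python3 - <<'E'
from h import *
a,_,_=grab('scene','s8'); c,_,_=grab('side','d8'); b=cv2.imread('pics/w8.png')[:,:,::-1]
o=np.zeros((600,800,3),np.uint8); o[:300,:400]=cv2.resize(c[190:290,160:293],(400,300)); o[:300,400:]=cv2.resize(b,(400,300)); o[300:,400:]=cv2.resize(a[240:360,180:340],(400,300))
cv2.imwrite('pics/m8.png',o[:,:,::-1])
E
```

```text
23.975 [ 0.4398 -0.2133  0.033 ] [-0.5   0.13  2.17  0.    0.84 -0.56] jaw yaw 3.03 tilt z [ 0.001 -0.    -1.   ] cam [ 0.435 -0.13   0.175]
```

View pics/m8.png

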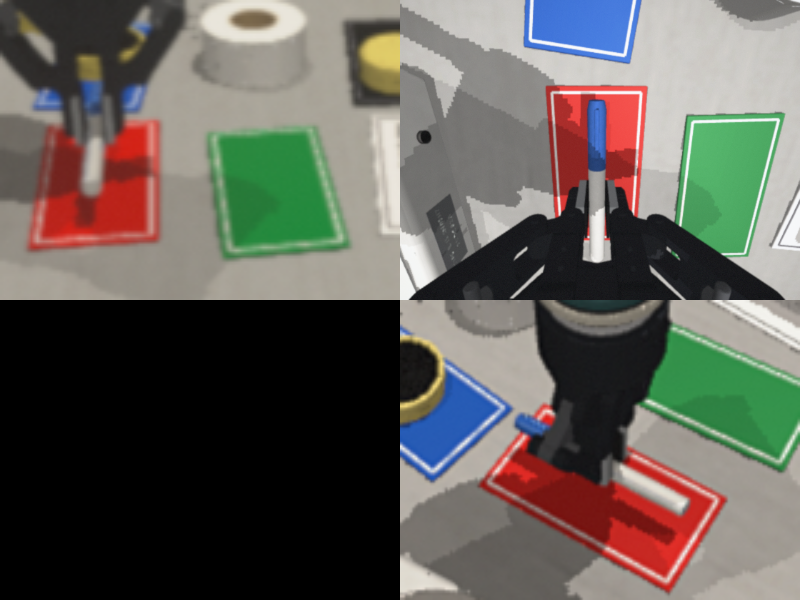

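Pen is held level over the red mat, in line with it. Lowering, then the closed tin.

Emit:
play_rows(motion=[[0,0,0.012,0,5],[0,0,0.008,0,5],[0,0,0.0045,0,5],[0,0,0,0,5],[0,0,0,0,5]])

```text
time: 24.75
tool_pos: [0.4382, -0.2127, 0.0078]
tcp_rot: [-2.162, -2.278, 0.0]
wrist_force: [-2.1, 1.7, 3.7]
width: 0.135
```

Emit:
play_rows(motion=[[0,0,0,0,30],[0,0,0,0,40],[0,0,-0.02,0,60],[0,0,-0.05,0,85],[0,0,-0.05,0,85]])

```text
time: 25.38
tool_pos: [0.438, -0.2125, 0.1284]
tcp_rot: [-2.162, -2.278, 0.001]
wrist_force: [0.7, -1.4, -0.0]
width: 0.996
```

Emit:
play_rows(motion=[[0,0,0,0,85],[0,0,0,0,85]])

```text
time: 25.62
tool_pos: [0.4383, -0.2127, 0.1275]
tcp_rot: [2.162, 2.279, -0.0]
wrist_force: [0.2, -0.1, -0.2]
width: 0.998
```

```bash
python3 look.py w9
```

```text
25.625 [ 0.4383 -0.2127  0.1275] [-0.5  -0.    2.1  -0.    1.04 -0.56] jaw yaw 3.0 tilt z [ 0. -0. -1.] cam [ 0.434 -0.13   0.269]
blue [ 0.6936 -0.23    0.1451  0.0368] 86.0 (497, 152, 63, 141)
blue [ 0.436  -0.1709  0.0495  0.011 ] -87.0 (269, 124, 13, 57)
blue [ 0.4237 -0.0807  0.0668  0.061 ] -5.3 (220, 0, 95, 86)
blue [ 0.4235 -0.0834  0.0788  0.0681] -5.3 (213, 0, 110, 95)
green [ 0.5562 -0.2292  0.1354  0.066 ] -85.4 (359, 149, 84, 134)
green [ 0.5556 -0.2288  0.1478  0.0785] -85.4 (352, 141, 98, 147)
red [ 0.4394 -0.2127  0.1467  0.0784] -87.0 (231, 116, 92, 152)
white [ 0.4397 -0.2488  0.0699  0.0676] -87.0 (239, 199, 70, 67)
white [ 0.5563 -0.2291  0.1409  0.0716] -85.4 (358, 146, 88, 138)
white [ 0.655  -0.2154  0.1486  0.0557] 86.5 (452, 129, 108, 153)
white [ 0.4396 -0.2126  0.1397  0.0714] -87.1 (236, 120, 83, 145)
white [ 0.5667 -0.0638  0.0893  0.032 ] 3.0 (395, 0, 118, 48)
white [ 0.4237 -0.0818  0.0716  0.0637] -5.2 (218, 0, 100, 89)
black [ 0.6506 -0.0796  0.0719  0.0449] 89.2 (508, 0, 52, 103)
black [ 0.6484 -0.0833  0.0756  0.0558] 87.8 (496, 0, 64, 111)
black [ 0.4287 -0.0614  0.0473  0.0126] 3.0 (242, 0, 63, 20)
gold [ 0.6285 -0.088   0.0587  0.0257] -69.8 (523, 9, 37, 86)
gold [ 0.4286 -0.0702  0.0546  0.0178] 3.0 (233, 0, 79, 30)
```

Emit:
play_rows(motion=[[0.0244,0.0458,0,0,85],[0.0244,0.0458,0,0,85],[0.0244,0.0458,0,0,85],[0.0244,0.0458,0,0,85],[0.0244,0.0458,0,0,85]])

```text
time: 26.3
tool_pos: [0.6606, -0.0778, 0.1248]
tcp_rot: [-2.16, -2.276, 0.004]
wrist_force: [0.9, -0.2, 0.2]
width: 0.994
```

Emit:
play_rows(motion=[[0,0,0,0,85],[0,0,0.04,0,85],[0,0,0.04,0,85],[0,0,0,0,85],[0,0,0,0,85]])

```text
time: 26.92
tool_pos: [0.6604, -0.0794, 0.0479]
tcp_rot: [-2.163, -2.278, 0.001]
wrist_force: [0.4, -0.8, 0.8]
width: 0.995
```

```bash
python3 look.py w10 | egrep '^[0-9]|gold|black'
```

```text
26.925 [ 0.6604 -0.0794  0.0479] [-0.16  0.41  1.78 -0.    0.96 -0.21] jaw yaw 2.98 tilt z [-0.001 -0.    -1.   ] cam [0.656 0.004 0.19 ]
black [ 0.6925 -0.0571  0.0231  0.0099] -52.4 (311, 193, 22, 29)
black [ 0.6433 -0.0437  0.0486  0.0324] 28.4 (230, 161, 67, 57)
black [ 0.6252 -0.0711  0.0982  0.0178] -82.3 (220, 144, 26, 138)
black [ 0.7893 -0.0138  0.0915  0.0823] -69.9 (421, 60, 139, 154)
gold [ 0.6629 -0.0723  0.0645  0.0632] -8.1 (225, 186, 107, 101)
gold [ 0.7672 -0.0135  0.0905  0.0859] -69.9 (396, 52, 164, 169)
```

View pics/w10.png

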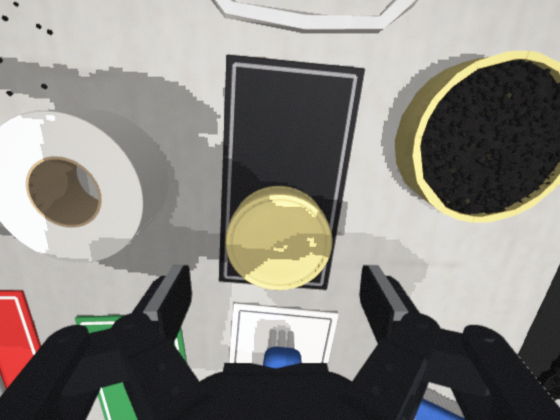

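Closed tin (278,238) sits midway between the fingers, clear of roll and big tin. Grasping.

Emit:
play_rows(motion=[[0.003,0,0.03,0,85],[0,0,0.0125,0,85],[0,0,0,0,85],[0,0,0,0,75],[0,0,0,0,55]])

```text
time: 27.6
tool_pos: [0.6621, -0.0763, 0.0072]
tcp_rot: [2.161, 2.277, 0.003]
wrist_force: [0.4, -0.1, -0.2]
width: 0.736
```

Emit:
play_rows(motion=[[0,0,0,0,55],[0,0,0,0,55],[0,0,0,0,55],[0,0,0,0,55],[0,0,0,0,55]])

```text
time: 28.22
tool_pos: [0.6621, -0.0763, 0.0071]
tcp_rot: [2.161, 2.277, 0.003]
wrist_force: [-0.5, -0.4, 5.6]
width: 0.734
```

Emit:
play_rows(motion=[[0,0,-0.02,0,55],[0,0,-0.055,0,55],[-0.037,-0.0285,0,0,55],[-0.037,-0.0285,0,0,55],[-0.037,-0.0285,0,0,55]])

```text
time: 28.85
tool_pos: [0.5804, -0.1922, 0.0815]
tcp_rot: [2.161, 2.279, 0.001]
wrist_force: [0.4, -0.8, -0.3]
width: 0.731
```

Emit:
play_rows(motion=[[-0.037,-0.0285,0,0,55],[0,0,0.03,0,55],[0,0,0,0,55],[0,0,0,0,55]])

```text
time: 29.35
tool_pos: [0.555, -0.2295, 0.0512]
tcp_rot: [2.162, 2.279, 0.0]
wrist_force: [-0.2, 0.7, -0.9]
width: 0.733
```

Lower, release, then retreat upward and back for a final overview.

Emit:
play_rows(motion=[[0,0,0.025,0,55],[0,0,0.015,0,55],[0,0,0.0035,0,55],[0,0,0,0,55],[0,0,0,0,55]])

```text
time: 29.98
tool_pos: [0.5552, -0.2298, 0.0073]
tcp_rot: [2.161, 2.279, 0.0]
wrist_force: [0.9, 0.1, -0.7]
width: 0.731
```

Emit:
play_rows(motion=[[0,0,0,0,65],[0,0,0,0,75],[0,0,0,0,85],[0,0,0,0,85],[0,0,-0.03,0,85]])

```text
time: 30.6
tool_pos: [0.5519, -0.2286, 0.0343]
tcp_rot: [-2.158, -2.274, 0.003]
wrist_force: [0.1, -0.3, -0.3]
width: 0.999
```

Emit:
play_rows(motion=[[0,0,-0.055,0,85],[0,0,-0.055,0,85],[0.03,0,-0.045,0,85],[0.055,0,0,0,85],[0.055,0,0,0,85]])

```text
time: 31.22
tool_pos: [0.5477, -0.0891, 0.1932]
tcp_rot: [2.163, 2.276, 0.002]
wrist_force: [0.9, 0.3, -1.1]
width: 0.995
```

Emit:
play_rows(motion=[[0.03,0,-0.05,0,85],[0,0,0,0,85],[0,0,0,0,85],[0,0,0,0,85]])

```text
time: 31.72
tool_pos: [0.5448, -0.0606, 0.2403]
tcp_rot: [-2.162, -2.276, 0.002]
wrist_force: [0.2, -0.2, 0.2]
width: 0.995
```

```bash
python3 look.py w11
python3 - <<'E'
from h import *
d=np.load('pics/w11.npz'); im=cv2.imread('pics/w11.png')[:,:,::-1].copy()
for k in blobs(im,'gold'): print('gold@.02',rect(k,d['K'],d['P'],.02)[0])
for k in blobs(im,'blue'): print('blue@.035',rect(k,d['K'],d['P'],.035))
grab('scene','s11')
E
```

```text
31.725 [ 0.5448 -0.0606  0.2403] [-0.16  0.02  1.86 -0.    1.26 -0.21] jaw yaw 2.95 tilt z [-0.002  0.    -1.   ] cam [0.541 0.023 0.382]
blue [ 0.676  -0.2379  0.1431  0.0295] 86.1 (341, 250, 35, 83)
blue [ 0.4346 -0.173   0.0499  0.0107] -86.7 (189, 230, 10, 33)
blue [ 0.428  -0.0423  0.1483  0.0786] 84.5 (152, 87, 68, 125)
green [ 0.5602 -0.2781  0.0641  0.0348] 5.3 (257, 302, 43, 21)
green [ 0.5534 -0.1938  0.0641  0.0636] 4.5 (254, 243, 46, 40)
red [ 0.4583 -0.2114  0.1323  0.0295] -86.4 (196, 229, 27, 81)
red [ 0.4183 -0.2134  0.1324  0.0246] -88.2 (171, 229, 24, 81)
white [ 0.4385 -0.2425  0.0829  0.0122] -88.5 (192, 264, 12, 49)
white [ 0.6674 -0.2159  0.1495  0.079 ] 86.4 (320, 232, 72, 90)
white [ 0.551  -0.0542  0.0904  0.0853] 78.3 (245, 131, 70, 70)
black [ 0.4218 -0.0463  0.0587  0.0568] -46.1 (156, 132, 48, 47)
black [ 0.6637 -0.0474  0.1337  0.064 ] 87.5 (336, 114, 69, 103)
black [ 0.7912 -0.0118  0.0816  0.0814] -44.2 (441, 109, 68, 69)
gold [ 0.5582 -0.2203  0.0664  0.0611] -25.8 (254, 268, 46, 43)
gold [ 0.4299 -0.0416  0.0659  0.063 ] 12.6 (152, 128, 57, 54)
gold [ 0.771  -0.0104  0.1014  0.087 ] 3.0 (427, 105, 87, 76)
gold [0.3613 0.0495 0.1016 0.0762] -20.1 (65, 25, 97, 79)
gold@.02 [ 0.5585 -0.2237  0.0674  0.0619]
gold@.02 [ 0.4284 -0.0425  0.0669  0.0639]
gold@.02 [ 0.7742 -0.0109  0.1028  0.0882]
gold@.02 [0.26   0.0311 0.0711 0.0493]
gold@.02 [0.3588 0.0498 0.103  0.0773]
gold@.02 [0.8313 0.0967 0.0501 0.0227]
gold@.02 [0.6878 0.1027 0.2044 0.0582]
blue@.035 (array([ 0.7817, -0.2124,  0.0854,  0.016 ]), -27.9)
blue@.035 (array([ 0.6646, -0.2159,  0.131 ,  0.027 ]), 86.1)
blue@.035 (array([ 0.4436, -0.1565,  0.0457,  0.0098]), -86.7)
blue@.035 (array([ 0.4376, -0.0368,  0.1358,  0.0719]), 84.5)
```

View pics/w11.png

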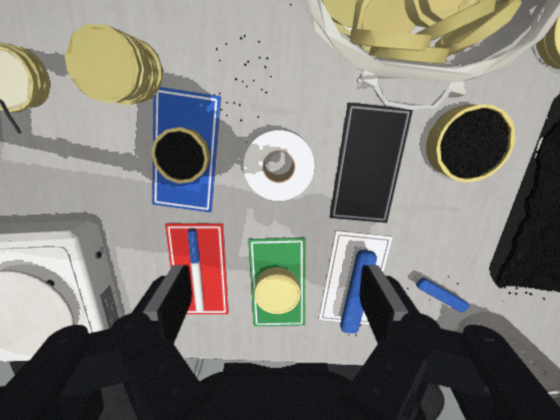

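View pics/s11.png

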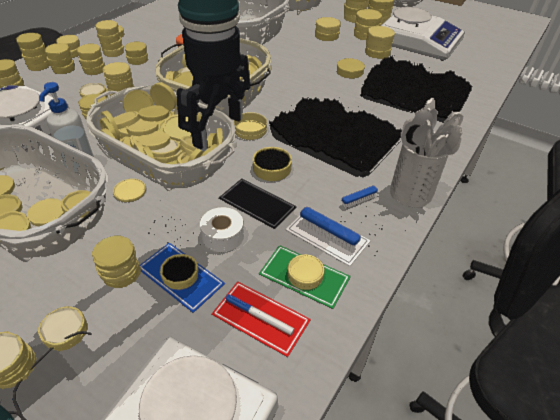

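Every object is on its own mat: filled tin (180,155), pen (195,270), closed tin (277,292), brush (358,290). The gripper is clear and the label roll is where it was.

```bash
python3 -c "
from h import *
print(finish_job())"
```

```text
the job is handed in; nothing more can be done
None
```

The job is handed in after about 32 s of robot time, with every object on its own mat. I parked the closed tin on the black mat, then moved the brush to white, the filled tin to blue, the pen to red and the closed tin to green.

The last pictures, from the wrist and scene cameras, showed:

| Object | Mat | Distance from mat centre | Angle to the mat's long side |
|---|---|---|---|
| Filled tin | blue | about 1–3 mm | – |
| Closed tin | green | about 4–5 mm | – |
| Brush | white | about 3 mm | under 1° |
| Pen | red | about 3 mm (by eye, from its two ends) | 1–2° |

- **Rest of the scene:** The filled tin stayed upright throughout. The label roll looked to be where it started, but I only compared it across pictures by eye. The gripper was about 0.24 m above the table, touching nothing.
- **What was off:** My first grip on the closed tin was a little too high, so I reopened and took it lower before lifting. The finger opening read about 62–63 mm on the 66 mm tins, but both lifted and placed without slipping. No check failed.

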